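Clamp the spring-return slide unit and hold it at its mark

TASK

The black slide unit lies loose between the open jaws of the blue drill vise: swing the vise's crank handle round as far as it goes, so that the jaw clamps the unit firmly against the fixed jaw, with its slide still fully home. Then take the red tab, pull the spring-return slide out until its red pointer stands at the green mark on the ruler, and finish while still holding it there, with the unit still clamped and flat in the vise. Leave everything else on the bench where it is.

Things in the scene. Friction and masses are not known exactly. Their poses are not given: they have to be found in the camera images.
- vise: blue cam-action drill vise bolted down. Base 130 (x) by 225 (y, from -78 to +148) by 20 mm; origin on the bench below the middle of the jaw gap, z up. Fixed jaw at -y: 90 mm long in x, inner face at y = -26 mm, top 55 mm above the bench; then come the moving jaw and, at y = +115 mm, the handle's pivot. The slide is pulled towards its -x, roughly towards the robot. Bed top at 20 mm.
- jaw: moving jaw, blue with a steel face, 90 by 30 mm, top 55 mm above the bench. Its frame is parallel to the vise's and coincides with it at handle 0; its inner face is at y = +32 mm of its own frame. It travels to the vise's -y, 10 mm per radian of handle, pushes the unit against the fixed jaw and stops there while the handle swings on.
- handle (a joint): crank handle angle (rad), 0 to its stop at 2.0, starting at 0 to 0.6; grows clockwise seen from above, closing the jaw. Gap 58 mm at 0, 10 mm less per rad: snug on the 44 mm unit at 1.4 rad. From there it loads a spring pack, the clamping force rising evenly to 29 N at the stop. At the knob: 4 N to swing freely, 7 N near the stop. Self-locking: handle and clamping stay when let go.
- handle_knob (a point): point on the axis of the handle's black upright knob, 100 mm above the bench. The knob is a round post 20 mm in diameter, from 54 to 116 mm above the bench; grasp it from above or push it sideways. It circles about handle_pivot at 85 mm: at handle 0 it is at (-84, +100) mm in the vise's x, y; at 2.0 rad at (+21, +197) mm.
- handle_pivot (a point): point on the handle's upright pivot axis, 100 mm above the bench (x 0, y +115 mm of the vise); the steel hub itself ends at 64 mm, the arm is a 12 mm bar at 52 mm height.
- unit: loose spring-return slide unit, about 0.4 kg: black housing 100 (x) by 44 (y) by 40 mm with aluminium top plate, on the vise's bed between the jaws. Origin at the centre of the housing's underside; its x nearly along the vise's, exactly when clamped. A ruler, 16 mm wide, sticks out 100 mm from its front (-x) at y = -22 mm, top at 36 mm. Unclamped, pulling the slide drags the unit along.
- slide: sliding part: steel bar with the upright red tab at its end. Its frame is parallel to the unit's and coincides with it when home; it moves out along the unit's -x by up to 60 mm, and a spring pulls it back (about 3 N when home, 1.5 N more for each 10 mm). At the start it is home.
- tab_top (a point): middle of the red tab's top edge, 109 mm above the bench, 49 mm higher than the housing. The tab is 10 mm thick (unit's x), 22 mm wide (unit's y) and upright from 13 to 89 mm above the unit's origin; home, it is at x = -70 mm of the unit, 20 mm in front of the housing. Pinch it from above on its two broad faces, about 15 mm below the top.
- pointer (a point): tip of the red pointer, a bar 2 mm wide fixed to the tab (same x as the tab's middle, 24 mm to the unit's -y of it), 38 mm above the unit's origin, just over the ruler.
- mark_line (a point): middle of the green mark, a green clip on the ruler, 6 mm wide (x) and 16 mm long, sticking out over the ruler's outer edge, level and in line with the pointer; set 22 to 45 mm out (unit's -x) from the pointer's home place, different each time. It does not move with the slide and is too stiff to be knocked.
- spool: bystander: grey solder spool, 56 mm across, 52 mm high, origin at the centre of its underside
- driver: bystander: screwdriver with a red handle lying on the bench
- wrench: bystander: steel wrench lying on the bench
- bitbox: bystander: green box of bits with a clear lid, 110 by 75 by 42 mm, origin at the centre of its underside
- dial_knob: bystander: small black dial knob, 28 mm across, 17 mm high
- marker: bystander: yellow marker pen with a black cap, about 130 by 16 by 15 mm
- meter: bystander: orange multimeter lying flat, 150 by 75 by 43 mm, origin at the centre of its underside
Mind the look-alikes: they are no part of the job. What is shaped like the unit but pink is not meant.

How it is judged (in metres and radians):
On the way, in this order (a step that is already met when the one before it is completed fails the run):
1. the jaw is clamped on the unit (at least 10 N), the unit flat and square in the vise, its slide still home (contact force between jaw and unit above 10 N and x of unit in the frame of vise between -0.03 and 0.03 m and z of unit in the frame of vise between 0.015 and 0.026 m and angle between the x axis of unit and the x axis of vise, either way round below 0.08 rad and x of slide in the frame of unit above -0.006 m), for 0.2 s.
2. the slide is pulled to the mark by the fingers, the unit still clamped (x of pointer in the frame of mark_line between -0.004 and 0.004 m and contact force between the fingers and slide above 1.5 N and contact force between jaw and unit above 10 N), for 0.2 s.
At the end, for the whole second after the job is handed in: Fingers still hold the slide (1.5 N or more on it), pointer within 4 mm of the middle of the green mark and at rest; the jaw clamps the unit with 10 N or more, flat on the bed, square to the vise within 0.08 rad and within 30 mm of the middle of the jaws (all of step 2 and x of unit in the frame of vise between -0.03 and 0.03 m and z of unit in the frame of vise between 0.015 and 0.026 m and angle between the x axis of unit and the x axis of vise, either way round below 0.08 rad and linear speed of each of slide, unit below 0.02 m/s); the arm keeps its last pose, push and grip.
It fails at once if a bystander is moved more than 30 mm (distance of any of spool, driver, wrench, bitbox, dial_knob, marker, meter from where it was at the start of the episode above 0.03 m).
It also fails if it takes over 54 s, if anything falls off the work surface, if the arm or the gripper's body presses on something with over 40 N, if the wrist force passes 120 N, or if a joint passes its speed limit or range.

ROBOT

A 6-joint arm with a two-finger parallel gripper is mounted at the origin on the work surface. World frame = base frame: x ahead of the robot, y to its left, z up, the work surface at z = 0. Lengths are in mm, angles in rad, forces in N, time in s.
With the tool pointing down it reaches from about 275 to 750 mm from the base axis. Payload 10.2 kg.
Tool frame: the origin (TCP) lies midway between the tips of the shut fingers; the grasp point (between the pads) lies 19 mm behind it; z points along the fingers, y is the line along which they close (so a half turn about z gives the same grasp; the last joint's range is limited). The gripper opens to 85 mm and grips with 20 to 120 N. Pads are 22 mm wide; open, the fingers measure 114 mm over their backs; the gripper's body (76 mm by 85 mm) begins 54 mm behind the grasp point. The pads swing forward as they close: fully open they stand 13 mm farther back than shut.
Start: joints at [-1.342, 0.313, 1.498, -0, 1.331, -0.223], TCP at [229.196, -472.335, 231.294] pointing down, gripper open.
Joint ranges: [-2.94, 2.94], [-0.97, 2.17], [0.19, 2.56], [-1.23, 4.37], [0.02, 3.11], [-2.88, 2.88]. Speed limits (rad/s): [2.39, 2.39, 3.01, 3.14, 3.14, 3.14].

INTERFACE

Orientations are given as a unit quaternion [w, x, y, z].
In Python, from rig import ctrl gives the robot as it stands.
- The arm moves only by the tool send_rows, never from a script. Its argument "targets" is a list of rows, each an object with "offset": the shift along the world's x, y, z in cm, a list of three; "spin": the turn about the world's z in rad. A call has 1 to 8 rows; each row is the pose to reach, as a shift and turn from the pose commanded when the call began; what a row does not reach only later rows make up. A row lasts 1/12 s, in which the tool goes at most 41.7 mm and 7.16 degrees, less where a joint would pass 70% of its speed; a pose out of reach is approached as far as the arm can. A call with a gripper value outside its range is refused whole. "grip" is the opening, from 0 (shut) to 1 (fully open), set as the call begins (left out, the last holds). The fingers move at their own pace and stop on an object; "squeeze" is the grip in N (left out, the last holds). Time passes only in rows, so rows that repeat a pose let the fingers close. It gives the time, the measured TCP pose, the force, the opening and the grip force at its end, in the units of the state.
- ctrl.sense(): the state, without advancing time (a new reading comes with each control period).
- ctrl.capture(name): name is "scene" or "top"; returns (picture, depth): 400x640x3 uint8, red, green, blue; 400x640 float32, mm along the optical axis (not along the pixel's ray), 0 where there is no reading.
- ctrl.calibration(name): a dict with "fx", "fy", "cx", "cy" (pixels), "view" (4x4, takes a point from world to camera coordinates). Camera axes: x right, y down, z forward; pixel columns grow to the right and rows downward; lengths in mm; the calibration is good to about 2 mm. A picture is of the moment at which its call begins. calibration takes no time and is no camera call.
- ctrl.finish_job(): hands the job in; it is judged then, once.
Trained networks look in the newest picture that a camera, given by its name, has taken for a name from the list of things; names that differ only in an ending like _2 or _b are one class to them, and where a whole thing is asked for, a point or a joint stands for the part that bears it (a point fixed in the world has none). Each returns a list of dicts, best first, with "conf" (0 to 1); they miss things now and then, are a little off and sometimes report something else, mostly with a low value. They report only what shows in the picture. A call takes as long as a camera call. They do not tell look-alikes from the thing itself.
- ctrl.search_frame(camera, query): "box" ([left, top, right, bottom] in pixels, round what is visible of it).
- ctrl.place_of(camera, query): "uv" ([column, row] in pixels: a listed point, or the origin of a listed thing).
The state is a dict: "time_s": time; "joints": joint angles; "dq": joint speeds; "tau": joint torques, N m; "eef_pos": TCP position; "ee_rot": TCP orientation; "force": force on the tool from outside, world axes, zero at the start; "wrist_torque": the same for the moment, N m; "grip_width": opening from 0.0 (shut) to 1.0 (fully open); "grip_force": force on a finger pad.
Only numpy, scipy, OpenCV 4.12 (cv2) and the standard library are available. Lean on these libraries where they do the work, as an engineer would, in place of code of your own. Each camera call takes 0.05 s, during which the arm holds its last target. There are 200 camera calls.

## Working session

There is one attempt and no reset: what is moved stays moved. The work goes in short steps, Python scripts to look and compute and a tool call to move; the robot and the scene stay as the last step left them, time stands still between calls to the robot, and variables do not carry over. Pictures are saved under pics/ and viewed, at most 10 in all, crops included, and the job is handed in when it is done.

Besides the shell and the picture viewer there is one more tool, called after "Call:" as name(argument=value, ...) on one line, values as JSON. send_rows: Moves the arm, as the interface text tells. Its arguments: {"type":"object","properties":{"targets":{"type":"array"},"grip":{"type":"number"},"squeeze":{"type":"number"}},"required":["targets"]}

```bash
mkdir -p pics; cat > h.py <<'E'
import numpy as np, cv2
from rig import ctrl
def cap(n,f=None):
    p,d=ctrl.capture(n)
    if f: cv2.imwrite('pics/'+f,p[:,:,::-1])
    return p,d
def ray(n,uv,z):
    """world point at height z seen at pixel uv"""
    c=ctrl.calibration(n); V=np.array(c['view']); R,t=V[:3,:3],V[:3,3]
    d=R.T@np.array([(uv[0]-c['cx'])/c['fx'],(uv[1]-c['cy'])/c['fy'],1]); o=-R.T@t
    return o+d*(z-o[2])/d[2]
def proj(n,P):
    c=ctrl.calibration(n); V=np.array(c['view']); q=V[:3,:3]@np.array(P)+V[:3,3]
    return c['fx']*q[0]/q[2]+c['cx'],c['fy']*q[1]/q[2]+c['cy']
E
python3 - <<'E'
from h import *
Z=dict(vise=0,jaw=0,unit=20,handle_knob=100,handle_pivot=100,tab_top=109,pointer=58,mark_line=58)
for n in ('top','scene'):
    cap(n,n+'0.png'); c=ctrl.calibration(n); V=np.array(c['view']);print(n,(-V[:3,:3].T@V[:3,3]).round())
    for q,z in Z.items():
        for r in ctrl.place_of(n,q)[:3]: print(n,q,round(r['conf'],2),np.round(r['uv'],1),ray(n,r['uv'],z).round(1))
E
```

```text
top [ 409.   -0. 1001.]
top vise 0.72 [346.4 180.6] [604.4 -57.6   0. ]
top vise 0.65 [466.7 205.7] [ 544.2 -382.5    0. ]
top jaw 0.88 [351.7 182.9] [598.4 -72.1   0. ]
top unit 0.86 [352.4 177.3] [609.9 -72.3  20. ]
top unit 0.74 [349.4 179.9] [602.6 -64.4  20. ]
top unit 0.66 [311.8 256.2] [398.3  29.7  20. ]
top handle_knob 0.64 [312.4 210.8] [508.   29.3 100. ]
top handle_knob 0.5 [166.7 219.6] [476.8 382.3 100. ]
top handle_pivot 0.82 [305.6 174.4] [597.7  48.9 100. ]
top tab_top 0.66 [296.7 282.6] [337.3  60.4 109. ]
top tab_top 0.44 [358.3 200.9] [534.1 -80.9 109. ]
top pointer 0.53 [303.  286.1] [325.2  48.   58. ]
top pointer 0.47 [363.3 199.4] [545.4 -98.2  58. ]
scene [1282. -147.  672.]
scene vise 0.89 [295.8 246.6] [599. -70.   0.]
scene unit 0.74 [314.5 196.8] [415.8  10.1  20. ]
scene unit 0.58 [296.9 244.6] [612.5 -68.6  20. ]
scene unit 0.28 [288.3 201.6] [428.4 -70.7  20. ]
scene handle_knob 0.72 [326.3 194.5] [516.3  23.9 100. ]
scene handle_knob 0.45 [186.2 287.3] [ 781.5 -308.7  100. ]
scene handle_pivot 0.96 [338.5 212.4] [595.5  39.8 100. ]
scene handle_pivot 0.36 [192.  288.3] [ 785.7 -297.3  100. ]
scene tab_top 0.67 [287.8 199.6] [536.2 -81.5 109. ]
scene tab_top 0.5 [328.9 162.6] [370.4  59.9 109. ]
scene pointer 0.71 [282.5 214.5] [532.4 -96.6  58. ]
scene pointer 0.46 [320. 179.] [378.7  32.7  58. ]
scene mark_line 0.59 [467.9 230.2] [663.7 366.9  58. ]
```

```bash
python3 - <<'E'
import cv2,numpy as np
a=cv2.imread('pics/top0.png');b=cv2.imread('pics/scene0.png')
cv2.imwrite('pics/a.png',cv2.resize(a[120:320,240:480],None,fx=3.3,fy=3,interpolation=cv2.INTER_CUBIC)[:, :800])
cv2.imwrite('pics/b.png',cv2.resize(b[130:330,200:440],None,fx=3.3,fy=3,interpolation=cv2.INTER_CUBIC)[:, :800])
E
```

```text
(no output)
```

View pics/a.png

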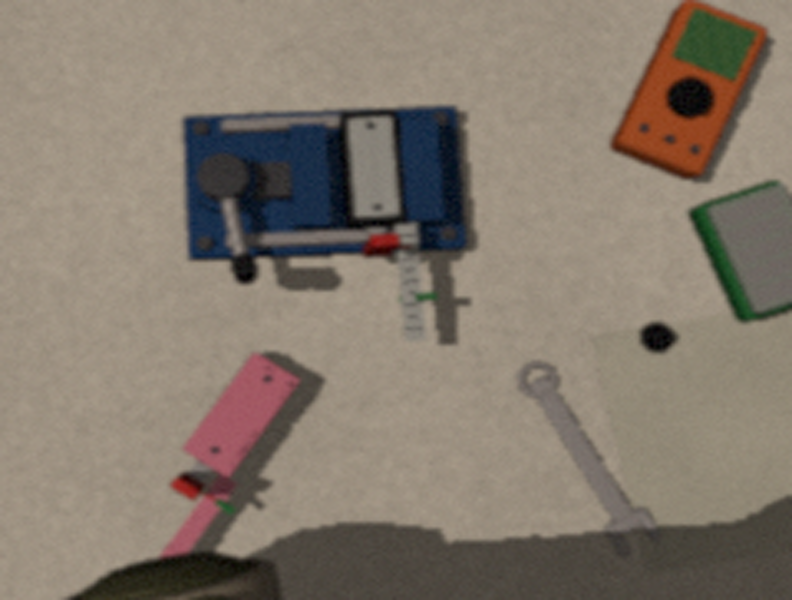

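View pics/scene0.png

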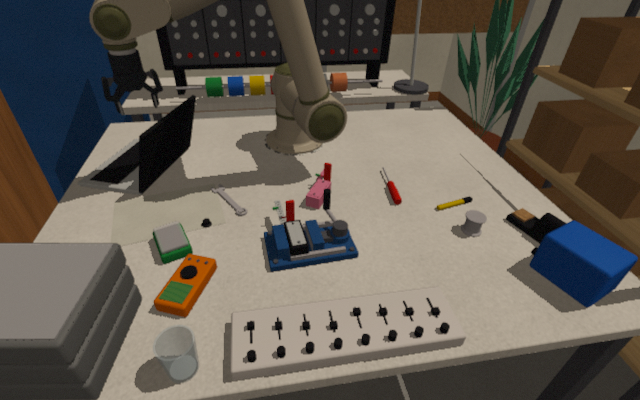

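The top view shows the vise almost square to the world. The knob is at crop (245,268), the red tab at (382,243), and the green mark at (427,296). The pink decoy is lower left, well away from the work. Next I'll fit these numbers.

```bash
cat > m.py <<'E'
from h import *
from scipy import ndimage as nd
def blobs(mask,off,mn=3):
    l,n=nd.label(mask); return [(np.array(nd.center_of_mass(l==i))[::-1]+off,int((l==i).sum())) for i in range(1,n+1) if (l==i).sum()>=mn]
E
python3 - <<'E'
from m import *
p,d=cap('top'); h=cv2.cvtColor(p,cv2.COLOR_RGB2HSV).astype(int)
o=np.array([280,140]); s=h[140:240,280:400]; rgb=p[140:240,280:400].astype(int)
blue=((s[...,0]>100)&(s[...,0]<125)&(s[...,1]>120)).astype(np.uint8)
blue=cv2.morphologyEx(blue,cv2.MORPH_CLOSE,np.ones((9,9)))
l,n=nd.label(blue); k=np.argmax(nd.sum(blue,l,range(1,n+1)))+1
ys,xs=np.nonzero(l==k); W=np.array([ray('top',(x+280,y+140),20)[:2] for x,y in zip(xs,ys)],np.float32)
r=cv2.minAreaRect(W); print('base rect',r)
B=cv2.boxPoints(r);print(B)
red=((s[...,0]<8)|(s[...,0]>172))&(s[...,1]>150)&(s[...,2]>70)
for c,a in blobs(red,o): print('red',c,a,ray('top',c,109),d[int(c[1]),int(c[0])])
g=(s[...,0]>45)&(s[...,0]<85)&(s[...,1]>90)
for c,a in blobs(g,o): print('green',c,a,ray('top',c,58))
dark=(s[...,2]<35)
for c,a in blobs(dark,o,12): print('dark',c,a,ray('top',c,116))
# depth-derived heights
c=ctrl.calibration('top');V=np.array(c['view']);R,t=V[:3,:3],V[:3,3]
vv,uu=np.mgrid[140:240,280:400];D=d[140:240,280:400]
P=(np.stack([(uu-c['cx'])/c['fx']*D,(vv-c['cy'])/c['fy']*D,D],-1)-t)@R
for nm,lo,hi in (('z>104',104,125),('hub',61,70),('plate',57,63.),('jaws',50,57)):
    for q,a in blobs((P[...,2]>lo)&(P[...,2]<hi)&(D>0),o,8):
        print(nm,q,a,ray('top',q,{'z>104':112,'hub':64,'plate':60,'jaws':55}[nm]))
st=ctrl.sense();print(st['ee_rot'],st['time_s'],st['force'])
E
```

```text
base rect ((596.0929565429688, 8.775764465332031), (123.54918670654297, 133.60684204101562), 3.785374879837036)
[[530.04285   71.35513 ]
 [538.8634   -61.96022 ]
 [662.14307  -53.803604]
 [653.3225    79.51175 ]]
red [355.66666667 200.17948718] 39 [535.64038026 -74.4955294  109.        ] 896.44885
green [370.25 218.25] 4 [ 497.72034926 -116.28664733   58.        ]
dark [345.92307692 182.83333333] 156 [576.20526589 -49.84542393 116.        ]
dark [316.42307692 181.92307692] 78 [576.52983303  21.28172767 116.        ]
dark [376.42857143 187.07142857] 14 [ 567.81556368 -123.29557782  116.        ]
dark [370.66666667 194.41666667] 12 [ 549.57118288 -109.62294211  116.        ]
dark [313.6097561  208.80487805] 41 [511.13152883  26.0459383  116.        ]
z>104 [356.26315789 199.5       ] 38 [536.9023802  -75.65335951 112.        ]
z>104 [313.5862069  208.03448276] 58 [513.45020222  26.27796215 112.        ]
hub [352.79665072 174.9138756 ] 418 [607.10258631 -69.96251174  64.        ]
hub [307.18232044 178.09392265] 181 [595.70173191  46.46579072  64.        ]
plate [353.26388889 176.125    
[... 353 characters left out ...]
16 [537.34940824 -98.55225681  60.        ]
plate [365.95454545 213.63636364] 22 [ 508.93576129 -105.08437181   60.        ]
plate [370.45454545 218.27272727] 11 [ 497.4887261 -116.5563863   60.       ]
jaws [367.65806452 176.3       ] 310 [ 606.37894656 -109.00600492   55.        ]
jaws [333.88643533 178.12618297] 317 [599.25246282 -22.01158368  55.        ]
jaws [363.46666667 196.13333333] 15 [554.31732767 -98.80200698  55.        ]
jaws [363.42857143 207.        ] 21 [526.28904154 -99.02942464  55.        ]
jaws [364.71052632 222.77631579] 76 [ 486.11304317 -102.74082253   55.        ]
[2.61801298e-05 9.74592544e-01 2.23985208e-01 6.04177227e-06] 0.95 [ 0.83998431 -0.65222637 -0.48565017]
```

Call:
send_rows(targets=[{"offset": [2.0, 3.6, 0], "spin": 0.12}, {"offset": [4.0, 7.1, 0], "spin": 0.24}, {"offset": [6.0, 10.7, 0], "spin": 0.36}, {"offset": [8.0, 14.2, 0], "spin": 0.48}, {"offset": [10.0, 17.8, -0.5], "spin": 0.6}, {"offset": [12.0, 21.4, -1], "spin": 0.72}, {"offset": [14.0, 24.9, -1.5], "spin": 0.84}, {"offset": [16.2, 28.5, -2], "spin": 0.96}], grip=0.7, squeeze=50)

```text
time_s: 1.62
eef_pos: [391.2, -186.2, 211.5]
ee_rot: [0.0, 0.759, 0.651, 0.0]
force: [0.5, -0.2, -1.0]
grip_width: 0.699
grip_force: 0.0
```

Call:
send_rows(targets=[{"offset": [2.0, 3.5, -0.5], "spin": 0.1}, {"offset": [4.0, 7.0, -1], "spin": 0.2}, {"offset": [6.0, 10.6, -1.5], "spin": 0.3}, {"offset": [8.0, 14.2, -2], "spin": 0.4}, {"offset": [10.0, 17.8, -3], "spin": 0.5}, {"offset": [12.1, 21.3, -4], "spin": 0.64}, {"offset": [12.1, 21.3, -5], "spin": 0.64}, {"offset": [12.1, 21.3, -6], "spin": 0.64}])

```text
time_s: 2.28
eef_pos: [512.1, 26.5, 150.5]
ee_rot: [-0.0, 0.517, 0.856, -0.0]
force: [0.0, -0.1, -0.1]
grip_width: 0.702
grip_force: 0.0
```

Call:
send_rows(targets=[{"offset": [0, 0, -2]}, {"offset": [0, 0, -4]}, {"offset": [0, 0, -6]}, {"offset": [0, 0, -7]}, {"offset": [0, 0, -7]}])

```text
invalid input
```

Call:
send_rows(targets=[{"offset": [0, 0, 0]}, {"offset": [0, 0, 0]}, {"offset": [0, 0, 0]}, {"offset": [0, 0, 0]}, {"offset": [0, 0, 0]}, {"offset": [0, 0, 0]}], grip=0, squeeze=50)

```text
invalid input
```

Spin is required in every row.

Call:
send_rows(targets=[{"offset": [0, 0, -2], "spin": 0}, {"offset": [0, 0, -4], "spin": 0}, {"offset": [0, 0, -6], "spin": 0}, {"offset": [0, 0, -7], "spin": 0}, {"offset": [0, 0, -7], "spin": 0}])

```text
time_s: 2.7
eef_pos: [510.5, 24.2, 79.6]
ee_rot: [-0.002, 0.519, 0.855, -0.001]
force: [0.3, -0.4, 0.0]
grip_width: 0.7
grip_force: 0.0
```

Call:
send_rows(targets=[{"offset": [0, 0, 0], "spin": 0}, {"offset": [0, 0, 0], "spin": 0}, {"offset": [0, 0, 0], "spin": 0}, {"offset": [0, 0, 0], "spin": 0}, {"offset": [0, 0, 0], "spin": 0}, {"offset": [0, 0, 0], "spin": 0}], grip=0, squeeze=50)

```text
time_s: 3.2
eef_pos: [514.7, 25.3, 83.0]
ee_rot: [0.004, 0.519, 0.855, 0.002]
force: [13.9, 5.1, -4.0]
grip_width: 0.22
grip_force: 49.3
```

```bash
python3 - <<'E'
import numpy as np
p=np.array([595.7,46.5]);k=np.array([512.1,26.5])-p;print(np.hypot(*k))
def R(a):return np.array([[np.cos(a),-np.sin(a)],[np.sin(a),np.cos(a)]])
for i in range(0,22):
    a=0.1*i; print(round(a,1),((R(-a)@k-k)/10).round(2))
E
```

```text
85.95906002278063
0.0 [0. 0.]
0.1 [-0.16  0.84]
0.2 [-0.23  1.7 ]
0.3 [-0.22  2.56]
0.4 [-0.12  3.41]
0.5 [0.06 4.25]
0.6 [0.33 5.07]
0.7 [0.68 5.86]
0.8 [1.1 6.6]
0.9 [1.6  7.31]
1.0 [2.16 7.95]
1.1 [2.79 8.54]
1.2 [3.47 9.07]
1.3 [4.2  9.52]
1.4 [4.97 9.9 ]
1.5 [ 5.77 10.2 ]
1.6 [ 6.6  10.41]
1.7 [ 7.45 10.55]
1.8 [ 8.31 10.6 ]
1.9 [ 9.17 10.56]
2.0 [10.02 10.43]
2.1 [10.85 10.23]
```

Call:
send_rows(targets=[{"offset": [0.1, 0.8, 0], "spin": -0.1}, {"offset": [0.0, 1.65, 0], "spin": -0.2}, {"offset": [0.0, 2.5, 0], "spin": -0.3}, {"offset": [0.1, 3.35, 0], "spin": -0.4}, {"offset": [0.25, 4.2, 0], "spin": -0.5}, {"offset": [0.5, 5.0, 0], "spin": -0.6}, {"offset": [0.8, 5.8, 0], "spin": -0.7}, {"offset": [1.2, 6.55, 0], "spin": -0.8}])

```text
time_s: 3.87
eef_pos: [525.0, 90.3, 83.0]
ee_rot: [0.002, 0.812, 0.584, 0.001]
force: [3.1, -4.8, 3.5]
grip_width: 0.22
grip_force: 50.0
```

Call:
send_rows(targets=[{"offset": [0.45, 0.75, 0], "spin": -0.1}, {"offset": [1.0, 1.4, 0], "spin": -0.2}, {"offset": [1.6, 2.0, 0], "spin": -0.3}, {"offset": [2.3, 2.5, 0], "spin": -0.4}, {"offset": [3.0, 3.0, 0], "spin": -0.5}, {"offset": [3.75, 3.35, 0], "spin": -0.6}, {"offset": [4.55, 3.65, 0], "spin": -0.7}, {"offset": [5.4, 3.85, 0], "spin": -0.8}])

```text
time_s: 4.53
eef_pos: [578.7, 128.7, 83.0]
ee_rot: [0.001, 0.975, 0.222, 0.001]
force: [-2.2, -2.8, 5.2]
grip_width: 0.217
grip_force: 50.3
```

Call:
send_rows(targets=[{"offset": [0.85, 0.12, 0], "spin": -0.1}, {"offset": [1.7, 0.18, 0], "spin": -0.2}, {"offset": [2.55, 0.12, 0], "spin": -0.3}, {"offset": [3.4, 0.0, 0], "spin": -0.4}, {"offset": [3.6, -0.05, 0], "spin": -0.42}, {"offset": [3.6, -0.05, 0], "spin": -0.42}])

```text
time_s: 5.03
eef_pos: [613.5, 129.2, 83.0]
ee_rot: [-0.0, 1.0, 0.016, -0.0]
force: [-6.4, 3.0, 7.5]
grip_width: 0.22
grip_force: 50.6
```

Call:
send_rows(targets=[{"offset": [0.3, -0.06, 0], "spin": -0.03}, {"offset": [0.6, -0.12, 0], "spin": -0.06}, {"offset": [0.6, -0.12, 0], "spin": -0.06}])

```text
time_s: 5.28
eef_pos: [615.1, 129.1, 82.6]
ee_rot: [-0.001, 1.0, -0.014, -0.006]
force: [-33.6, 6.3, 19.9]
grip_width: 0.219
grip_force: 52.3
```

The force jumped to 34 N, so the handle is at its stop. I'll ease off, open and lift.

Call:
send_rows(targets=[{"offset": [-0.45, 0.05, 0], "spin": 0.06}, {"offset": [-0.45, 0.05, 0], "spin": 0.06}, {"offset": [-0.45, 0.05, 0], "spin": 0.06}])

```text
time_s: 5.53
eef_pos: [614.6, 129.4, 82.8]
ee_rot: [-0.001, 1.0, 0.016, -0.0]
force: [-4.9, 7.5, 5.8]
grip_width: 0.218
grip_force: 50.8
```

Call:
send_rows(targets=[{"offset": [0, 0, 0], "spin": 0}, {"offset": [0, 0, 0], "spin": 0}, {"offset": [0, 0, 0], "spin": 0}, {"offset": [0, 0, 0], "spin": 0}, {"offset": [0, 0, 3], "spin": 0}, {"offset": [0, 0, 6], "spin": 0}, {"offset": [0, 0, 9], "spin": 0}, {"offset": [0, 0, 9], "spin": 0}], grip=0.6)

```text
time_s: 6.2
eef_pos: [617.7, 127.7, 178.0]
ee_rot: [0.0, 1.0, 0.016, 0.005]
force: [1.5, 0.3, 1.0]
grip_width: 0.6
grip_force: 0.0
```

```bash
cat > look.py <<'E'
from m import *
def look(f):
    p,d=cap('top',f+'t.png'); h=cv2.cvtColor(p,cv2.COLOR_RGB2HSV).astype(int)
    o=np.array([330,150]); s=h[150:240,330:400]; dd=d[150:240,330:400]
    red=((s[...,0]<8)|(s[...,0]>172))&(s[...,1]>120)&(s[...,2]>60)
    for c,a in blobs(red&(dd<905)&(dd>880),o): print('tabtop',c,a,ray('top',c,109).round(1))
    for c,a in blobs(red&(dd>925),o,2): print('ptr',c,a,ray('top',c,58).round(1))
    g=(s[...,0]>45)&(s[...,0]<85)&(s[...,1]>80)
    for c,a in blobs(g,o,2): print('green',c,a,ray('top',c,58).round(1))
    pl=(dd>938)&(dd<944)
    l,n=nd.label(pl); k=np.argmax(nd.sum(pl,l,range(1,n+1)))+1
    ys,xs=np.nonzero(l==k); W=np.array([ray('top',(x+330,y+150),60)[:2] for x,y in zip(xs,ys)],np.float32)
    print('plate',cv2.minAreaRect(W))
    cap('scene',f+'s.png')
    for n in ('scene','top'):
      if n=='top': cap('top')
      for q,z in (('tab_top',109),('pointer',58),('mark_line',58),('handle_knob',100),('unit',20)):
        for r in ctrl.place_of(n,q)[:2]: print(n,q,round(r['conf'],2),np.round(r['uv'],1),ray(n,r['uv'],z).round(1))
    a=cv2.imread('pics/'+f+'t.png')[140:250,280:400];b=cv2.imread('pics/'+f+'s.png')[180:280,240:360]
    cv2.imwrite('pics/'+f+'.png',np.hstack([cv2.resize(x,(395,400),interpolation=cv2.INTER_CUBIC) for x in (a,b)]))
E
python3 -c "
from look import *
look('c')"
```

```text
tabtop [356.38709677 199.5483871 ] 31 [537.2 -76.2 109. ]
green [349.  193.5] 2 [559.7 -61.5  58. ]
green [369. 219.] 5 [ 495.7 -113.1   58. ]
plate ((472.5958251953125, -103.08223724365234), (25.289033889770508, 15.102058410644531), 0.6958577036857605)
scene tab_top 0.74 [292.2 199.5] [537.4 -70.2 109. ]
scene tab_top 0.55 [327.3 165. ] [383.2  52.5 109. ]
scene pointer 0.53 [281.3 215.6] [ 536.5 -100.1   58. ]
scene pointer 0.47 [319.8 179.8] [382.9  31.3  58. ]
scene handle_knob 0.89 [375.  211.7] [606.  131.9 100. ]
scene unit 0.7 [317.4 197.9] [422.6  17.9  20. ]
scene unit 0.59 [295.5 242.6] [604.7 -71.2  20. ]
top tab_top 0.64 [297.3 278.7] [346.2  59.3 109. ]
top tab_top 0.5 [357.7 200.8] [534.3 -79.4 109. ]
top pointer 0.68 [304.8 286.7] [323.9  43.5  58. ]
top pointer 0.5 [366.6 200.3] [ 543.3 -106.6   58. ]
top unit 0.65 [314.4 257.1] [396.2  22.9  20. ]
```

View pics/c.png

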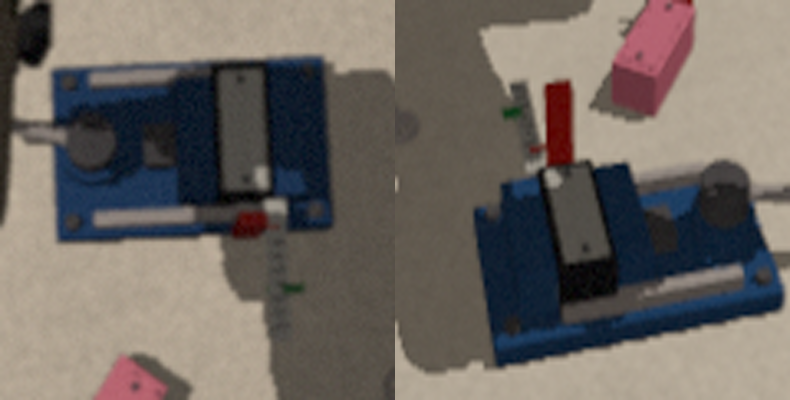

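Call:
send_rows(targets=[{"offset": [-0.6, -1.6, 0], "spin": 0.115}, {"offset": [-1.2, -3.2, 0], "spin": 0.23}, {"offset": [-1.8, -4.8, 0], "spin": 0.345}, {"offset": [-2.4, -6.4, 0], "spin": 0.46}, {"offset": [-3.0, -8.0, 0], "spin": 0.575}, {"offset": [-3.7, -9.7, 0], "spin": 0.69}, {"offset": [-4.3, -11.3, 0], "spin": 0.805}, {"offset": [-5.0, -13.0, 0], "spin": 0.92}])

```text
time_s: 7.52
eef_pos: [564.9, -2.9, 171.4]
ee_rot: [0.0, 0.888, 0.461, 0.0]
force: [-0.0, -0.4, -0.7]
grip_width: 0.6
grip_force: 0.0
```

Call:
send_rows(targets=[{"offset": [-0.5, -1.3, 0], "spin": 0.115}, {"offset": [-1.0, -2.6, 0], "spin": 0.23}, {"offset": [-1.5, -3.9, 0], "spin": 0.345}, {"offset": [-2.0, -5.2, 0], "spin": 0.46}, {"offset": [-2.4, -6.4, 0], "spin": 0.575}, {"offset": [-2.85, -7.45, 0], "spin": 0.686}, {"offset": [-2.85, -7.45, 0], "spin": 0.686}, {"offset": [-2.85, -7.45, 0], "spin": 0.686}])

```text
time_s: 8.18
eef_pos: [536.8, -76.8, 171.5]
ee_rot: [0.0, 0.685, 0.729, 0.0]
force: [-0.5, 0.4, -0.7]
grip_width: 0.603
grip_force: 0.0
```

```bash
python3 - <<'E'
from m import *
p,d=cap('top','d.png'); h=cv2.cvtColor(p,cv2.COLOR_RGB2HSV).astype(int)
p2,d2=cap('scene','e.png')
cv2.imwrite('pics/f.png',np.hstack([cv2.resize(x[:,:,::-1],(395,400),interpolation=cv2.INTER_CUBIC) for x in (p[150:250,310:410],p2[150:250,240:340])]))
print(ctrl.sense()['eef_pos'])
for q,z in (('tab_top',109),('pointer',58)):
    for r in ctrl.place_of('scene',q)[:2]: print(q,r['conf'],ray('scene',r['uv'],z).round(1))
E
```

```text
[536.98041244 -76.19087342 171.43591224]
tab_top 0.58 [366.2  54.9 109. ]
tab_top 0.48 [536.6 -72.7 109. ]
pointer 0.69 [ 542.9 -105.2   58. ]
pointer 0.66 [357.2  39.7  58. ]
```

View pics/f.png

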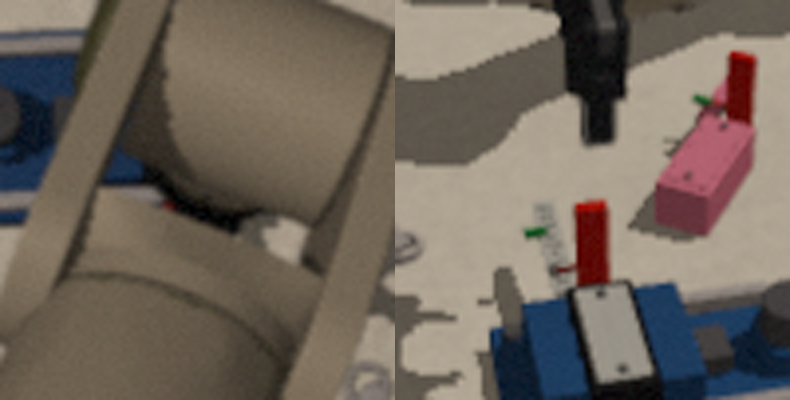

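Call:
send_rows(targets=[{"offset": [0, 0, -2.5], "spin": 0}, {"offset": [0, 0, -5], "spin": 0}, {"offset": [0, 0, -7.5], "spin": 0}, {"offset": [0, 0, -9.0], "spin": 0}, {"offset": [0, 0, -9.6], "spin": 0}, {"offset": [0, 0, -9.6], "spin": 0}, {"offset": [0, 0, -9.6], "spin": 0}])

```text
time_s: 8.97
eef_pos: [537.3, -76.6, 76.1]
ee_rot: [0.0, 0.683, 0.73, 0.0]
force: [-0.3, -0.6, 0.1]
grip_width: 0.6
grip_force: 0.0
```

Call:
send_rows(targets=[{"offset": [0, 0, 0], "spin": 0}, {"offset": [0, 0, 0], "spin": 0}, {"offset": [0, 0, 0], "spin": 0}, {"offset": [0, 0, 0], "spin": 0}, {"offset": [0, 0, 0], "spin": 0}, {"offset": [0, 0, 0], "spin": 0}, {"offset": [0, 0, 0], "spin": 0}], grip=0, squeeze=50)

```text
time_s: 9.55
eef_pos: [537.6, -76.8, 76.2]
ee_rot: [0.001, 0.683, 0.73, 0.001]
force: [3.4, 1.7, 6.2]
grip_width: 0.111
grip_force: 50.8
```

```bash
cat > pm.py <<'E'
from m import *
import sys
def pm(f=None):
    """pointer and mark positions from the scene camera, at z=58"""
    p,d=cap('scene',f); h=cv2.cvtColor(p,cv2.COLOR_RGB2HSV).astype(int)
    u0,u1,v0,v1=262,310,190,232; o=np.array([u0,v0]); s=h[v0:v1,u0:u1]
    g=(s[...,0]>45)&(s[...,0]<85)&(s[...,1]>90)
    for c,a in blobs(g,o,2): print('green',c.round(1),a,ray('scene',c,58).round(1))
    red=((s[...,0]<8)|(s[...,0]>172))&(s[...,1]>100)&(s[...,2]>50)
    l,n=nd.label(red); 
    for i in range(1,n+1):
        ys,xs=np.nonzero(l==i)
        if len(xs)<4: continue
        print('red',len(xs),xs.min()+u0,xs.max()+u0,ys.min()+v0,ys.max()+v0)
        m=xs<xs.min()+4; c=[xs[m].mean()+u0,ys[m].mean()+v0]; print('  tip',c,ray('scene',c,58).round(1))
    for q in('pointer','mark_line'):
        for r in ctrl.place_of('scene',q)[:3]: print(q,round(r['conf'],2),np.round(r['uv'],1),ray('scene',r['uv'],58).round(1))
    x=p[v0-30:v1+30,u0-30:u1+30]; cv2.imwrite('pics/z_'+f,cv2.resize(x[:,:,::-1],None,fx=5.8,fy=5.8,interpolation=cv2.INTER_CUBIC))
    print(ctrl.sense()['eef_pos'],ctrl.sense()['force'])
pm(sys.argv[1])
E
python3 pm.py g.png
```

```text
green [275.1 207.6] 7 [ 499.8 -113.5   58. ]
red 48 306 309 192 205
  tip [np.float64(307.6666666666667), np.float64(199.16666666666666)] [474.6 -20.   58. ]
red 85 281 294 203 221
  tip [np.float64(282.2857142857143), np.float64(216.42857142857142)] [540.3 -97.9  58. ]
pointer 0.72 [321.8 175. ] [357.5  42.2  58. ]
pointer 0.38 [281.9 216.3] [539.6 -98.8  58. ]
[537.54721865 -76.81798591  76.16982975] [3.00563491 1.76642147 6.13807569]
```

View pics/z_g.png

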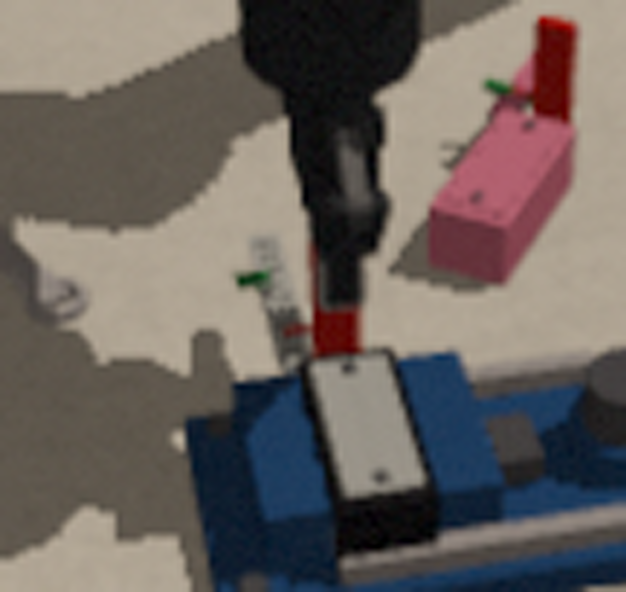

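Call:
send_rows(targets=[{"offset": [-0.5, -0.03, 0], "spin": 0}, {"offset": [-1.0, -0.07, 0], "spin": 0}, {"offset": [-1.6, -0.11, 0], "spin": 0}, {"offset": [-2.2, -0.15, 0], "spin": 0}, {"offset": [-2.8, -0.19, 0], "spin": 0}, {"offset": [-3.4, -0.23, 0], "spin": 0}, {"offset": [-3.7, -0.25, 0], "spin": 0}, {"offset": [-3.7, -0.25, 0], "spin": 0}])

```text
time_s: 10.37
eef_pos: [500.8, -79.5, 76.2]
ee_rot: [0.002, 0.683, 0.73, 0.001]
force: [8.2, 2.2, 2.0]
grip_width: 0.109
grip_force: 50.1
```

```bash
python3 pm.py i.png
```

```text
green [275.4 207.6] 8 [ 500.1 -112.9   58. ]
red 48 306 309 192 205
  tip [np.float64(307.6666666666667), np.float64(199.16666666666666)] [474.6 -20.   58. ]
red 7 283 283 193 199
  tip [np.float64(283.0), np.float64(196.0)] [449.8 -87.2  58. ]
red 72 279 290 203 214
  tip [np.float64(280.5), np.float64(208.0)] [503.8 -99.3  58. ]
pointer 0.61 [276.  205.6] [ 491.4 -110.5   58. ]
pointer 0.42 [319.3 177.2] [368.6  32.3  58. ]
pointer 0.3 [451.8 207. ] [567.  370.7  58. ]
[501.15455283 -79.43785442  76.1379264 ] [8.67957061 0.57169887 1.53540344]
```

View pics/z_i.png

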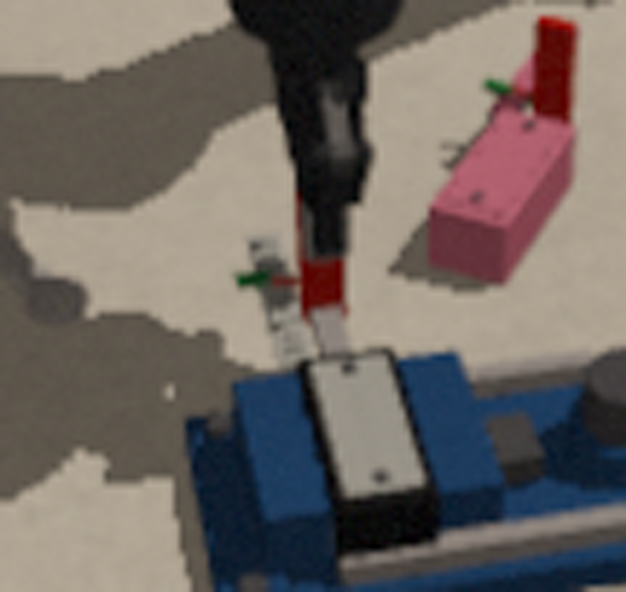

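Call:
send_rows(targets=[{"offset": [-0.2, -0.01, 0], "spin": 0}, {"offset": [-0.4, -0.03, 0], "spin": 0}, {"offset": [-0.47, -0.03, 0], "spin": 0}, {"offset": [-0.47, -0.03, 0], "spin": 0}, {"offset": [-0.47, -0.03, 0], "spin": 0}])

```text
time_s: 10.93
eef_pos: [496.6, -79.8, 76.1]
ee_rot: [0.002, 0.683, 0.73, 0.001]
force: [8.8, 2.1, 2.0]
grip_width: 0.108
grip_force: 50.1
```

```bash
cat > sub.py <<'E'
from m import *
def cols(p,u0=268,u1=286,v0=200,v1=222):
    s=p[v0:v1,u0:u1].astype(float); R,G,B=s[...,0],s[...,1],s[...,2]; v=np.arange(v0,v1)[:,None]
    for nm,w in (('g',np.clip(G-np.maximum(R,B)-8,0,None)),('r',np.clip(R-np.maximum(G,B)-35,0,None))):
        print(nm,[(u0+i,round(float((w[:,i]*v[:,0]).sum()/w[:,i].sum()),2),int(w[:,i].sum())) for i in range(u1-u0) if w[:,i].sum()>25])
for f in ('g.png','i.png'): print(f); cols(cv2.imread('pics/'+f)[:,:,::-1])
ps=[cap('scene')[0].astype(float) for _ in range(4)]; m=np.mean(ps,0); print('now'); cols(m)
cv2.imwrite('pics/k.png',cv2.resize(m[195:225,262:302,::-1].astype(np.uint8),None,fx=16,fy=16,interpolation=cv2.INTER_NEAREST))
# unit y direction in pixels at the mark
print(np.array(proj('scene',(499,-113,58)))-np.array(proj('scene',(498,-98,58))))
print(ctrl.sense()['eef_pos'],ctrl.sense()['force'])
t,_=cap('top'); cv2.imwrite('pics/kt.png',t[:,:,::-1])
g=cv2.cvtColor(t,cv2.COLOR_RGB2HSV).astype(int)[205:230,360:380]; print('top green px',((g[...,0]>45)&(g[...,0]<85)&(g[...,1]>80)).sum())
E
python3 sub.py
```

```text
g.png
g [(273, 207.9, 29), (274, 207.83, 29), (275, 207.53, 40), (276, 207.48, 52), (277, 207.28, 53)]
r []
i.png
g [(273, 207.78, 46), (274, 207.78, 32), (275, 207.55, 44), (276, 207.67, 45), (277, 207.42, 36)]
r [(284, 208.91, 412), (285, 208.74, 356)]
now
g [(273, 207.66, 54), (274, 207.78, 29), (275, 207.54, 41), (276, 207.57, 44), (277, 207.44, 34)]
r [(283, 204.3, 86), (284, 208.27, 421), (285, 208.01, 342)]
[-5.45618001  0.70729025]
[496.6380682  -79.73520414  76.13102374] [9.08994818 1.80041037 2.02014006]
top green px 0
```

View pics/k.png

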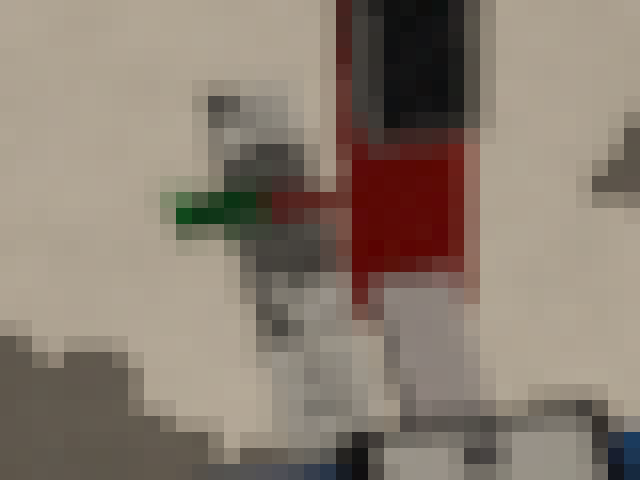

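```bash
python3 - <<'E'
from m import *
def f(m,v0,v1,cs,nm):
    s=m[v0:v1].astype(float); w=s[...,0]-(s[...,1]+s[...,2])/2
    v=np.arange(v0,v1)
    for c in cs:
        x=w[:,c]; b=np.sort(x)[:3].mean(); x=np.clip(x-b-8,0,None); print(nm,c,x.round().astype(int).tolist(),round((x*v).sum()/x.sum(),2))
g=cv2.imread('pics/g.png')[:,:,::-1]; f(g,212,221,(281,282,283),'home')
i=cv2.imread('pics/i.png')[:,:,::-1]; f(i,203,213,(279,280,281,282),'36.6')
n=np.mean([cap('scene')[0].astype(float) for _ in range(3)],0); f(n,202,212,(279,280,281,282),'now')
gg=np.mean([cv2.imread('pics/'+q)[:,:,::-1].astype(float) for q in('g.png','i.png')]+[n],0)[203:213]
w=np.clip(gg[...,1]-(gg[...,0]+gg[...,2])/2-5,0,None)
for c in range(272,279): print('g',c,w[:,c].round().astype(int).tolist(),round((w[:,c]*np.arange(203,213)).sum()/w[:,c].sum(),2))
for x in (539.1,502.6,498,497): print(x,proj('scene',(x,-100.8-(539.1-x)*.067,58)))
print(proj('scene',(498.5,-116,58)))
E
```

```text
home 281 [0, 0, 0, 0, 16, 30, 0, 0, 0] 216.64
home 282 [0, 0, 0, 4, 32, 29, 0, 0, 0] 216.38
home 283 [3, 0, 0, 6, 40, 26, 0, 0, 0] 216.11
36.6 279 [0, 0, 0, 0, 9, 36, 15, 0, 0, 0] 208.09
36.6 280 [0, 0, 0, 0, 8, 37, 13, 0, 0, 0] 208.09
36.6 281 [4, 2, 0, 0, 7, 40, 12, 0, 0, 0] 207.59
36.6 282 [2, 2, 2, 1, 7, 34, 9, 0, 0, 0] 207.61
now 279 [0, 0, 0, 0, 4, 37, 26, 0, 0, 0] 207.32
now 280 [0, 0, 0, 0, 8, 36, 19, 0, 0, 0] 207.15
now 281 [6, 5, 2, 1, 8, 40, 14, 0, 0, 0] 206.33
now 282 [0, 0, 0, 0, 1, 28, 10, 0, 0, 0] 207.24
g 272 [0, 0, 0, 1, 9, 4, 0, 0, 0, 0] 207.2
g 273 [0, 0, 0, 2, 19, 39, 8, 1, 0, 0] 207.8
g 274 [0, 0, 0, 1, 14, 32, 5, 0, 0, 0] 207.82
g 275 [0, 0, 0, 1, 23, 28, 3, 0, 0, 0] 207.58
g 276 [0, 0, 0, 2, 31, 24, 12, 2, 0, 0] 207.73
g 277 [0, 0, 0, 6, 32, 19, 6, 0, 0, 0] 207.4
g 278 [0, 0, 0, 4, 5, 7, 1, 0, 0, 0] 207.32
539.1 (np.float64(281.1416685377155), np.float64(216.24384462719863))
502.6 (np.float64(279.0080755070888), np.float64(207.86646972262932))
498 (np.float64(278.7478614353442), np.float64(206.84476089477053))
497 (np.float64(278.6915416875984), np.float64(206.62362610729))
(np.float64(274.2048225827185), np.float64(207.3582528458064))
```

Call:
send_rows(targets=[{"offset": [-0.08, 0, 0], "spin": 0}, {"offset": [-0.08, 0, 0], "spin": 0}, {"offset": [-0.08, 0, 0], "spin": 0}, {"offset": [-0.08, 0, 0], "spin": 0}, {"offset": [-0.08, 0, 0], "spin": 0}, {"offset": [-0.08, 0, 0], "spin": 0}])

```text
time_s: 11.83
eef_pos: [495.9, -79.8, 76.2]
ee_rot: [0.002, 0.683, 0.73, 0.001]
force: [9.4, 1.5, 2.1]
grip_width: 0.108
grip_force: 50.1
```

```bash
python3 -c "
from rig import ctrl
print(ctrl.sense()['eef_pos'],ctrl.sense()['force'],ctrl.sense()['grip_force']); print(ctrl.finish_job())"
```

```text
[495.88582587 -79.80157583  76.16141044] [9.3549326  1.5247774  2.07797373] 50.097641944885254
the job is handed in; nothing more can be done
None
```

I handed the job in with the handle at its stop, the unit clamped and the slide held about 42 mm out; by my camera measurements the pointer is within about 1–2 mm of the green mark (4 mm allowed), but the system returned no verdict.

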